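# Line up the seasonings by height

### The arm

A 7-joint arm with a two-finger parallel gripper is mounted at the origin on a cart in front of the work surface, level with it; the furniture and walls round the work are solid. World frame = base frame: x ahead of the robot, y to its left, z up, the work surface at z = 0. Lengths are in m, angles in rad, forces in N, time in s.
With the tool pointing down it reaches from about 0.4 to 0.875 m from the base axis. Payload 19.3 kg.
Tool frame: the origin (TCP) lies at the very end of the fingers, on their centre line; the grasp point (between the pads) lies 19 mm behind it; z points along the fingers, y is the direction in which the jaws open and shut (so a half turn about z gives the same grasp; the last joint's range is limited). The gripper opens to 85 mm and grips with 20 to 120 N. Pads are 22 mm wide; open, the fingers measure 114 mm over their backs; the gripper's body (76 mm by 85 mm) begins 54 mm behind the grasp point. The pads swing forward as they close: fully open they stand 13 mm farther back than shut.
Start: joints at [-1.393, 0.521, -0.036, 1.599, 0.021, 1.021, -0.113], TCP at [0.153, 0.606, 0.231] pointing down, gripper open.
Joint ranges: [-2.91, 2.91], [-0.3, 2.13], [-1.5, 1.42], [0.17, 2.43], [-1.26, 4.41], [0.16, 1.93], [-2.52, 2.52]. Speed limits (rad/s): [1.89, 1.89, 2.39, 2.39, 3.01, 3.01, 3.01].

### API

Orientations are given as [roll, pitch, yaw] about the fixed x, y, z axes, in that order (R = Rz(yaw) Ry(pitch) Rx(roll)).
In Python, from workcell import bot, vision, job_done gives the robot as it stands.
- The arm moves only by the tool arm_command, never from a script. Its arguments are lists of equal length, an entry for each row: "gripper": the finger opening in cm, from 0 to 8.54; "slide": the shift along the tool's x, y, z in cm, a list of three; "turn": the turn, a rotation vector about the tool's x, y, z in degrees, a list of three. A call has 1 to 5 rows; each row is the pose to reach, as a shift and turn from the pose commanded when the call began, along the tool's axes at that moment; what a row does not reach only later rows make up. A row lasts 1/8 s, in which the tool goes at most 62.5 mm and 10.7 degrees, less where a joint would pass 70% of its speed; a pose out of reach is approached as far as the arm can. A call with a gripper value outside its range is refused whole. The fingers move at their own pace and stop on an object; "force" is the grip in N (left out, the last holds). Time passes only in rows, so rows that repeat a pose let the fingers close. It gives the time, the measured TCP pose, the force and the opening at its end, in the units of the state.
- bot.observe(): the state, without advancing time (a new reading comes with each control period).
- vision.grab_frame(name): name is "side" or "top" or "wrist"; returns the picture (480x640x3 uint8, blue, green, red); there is no depth.
- vision.camera_model(name): a dict with "mtx" (3x3 intrinsics, pixels), "T" (4x4, takes a point from camera to world coordinates). Camera axes: x right, y down, z forward; pixel columns grow to the right and rows downward; lengths in m; the calibration is good to about 2 mm. A picture is of the moment at which its call begins: read the wrist's pose just before it. camera_model takes no time and is no camera call; for the wrist camera it gives the pose at the moment of the call.
- job_done(): hands the job in, once; it reports no verdict.
The state is a dict: "clock": time; "qpos": joint angles; "qd": joint speeds; "joint_efforts": joint torques, N m; "position": TCP position; "tool_rot": TCP orientation; "force": force on the tool from outside, world axes, zero at the start; "moment": the same for the moment, N m; "grip_width": finger opening in m.
Only numpy, scipy, OpenCV 4.12 (cv2) and the standard library are available. Lean on these libraries where they do the work, as an engineer would, in place of code of your own. Each camera call takes 0.05 s, during which the arm holds its last target. There are 200 camera calls.

### The job

Stand the pepper mill, the salt shaker, the black-lidded jar and the small green-lidded spice tin upright on the four cork discs of the wooden board, one centred on each disc, in order of height: the tallest next to the red end stop, the lowest next to the white one. Leave the steel tumbler standing where it is.

Things in the scene. Friction and masses are not known exactly. Their poses are not given: they have to be found in the camera images.
- pepper_mill: Brown turned wooden pepper mill with a steel band and a small steel button on top, 130 mm high, the tallest; loose, upright, about 0.18 kg. Foot 54 mm across, waist 42 mm (34 to 78 mm up), straight head 50 mm across from 86 to 116 mm up: grip the head. Origin: centre of its underside; z up.
- salt_shaker: White round salt shaker with blue print, 105 mm high, 43 mm across all the way up; loose, upright, about 0.1 kg. Origin: centre of its underside; z up.
- black_lid_jar: Squat pale-green glass jar with a black screw lid, 82 mm high, body 66 mm across up to 74 mm, the lid 60 mm across; loose, upright, about 0.25 kg. Origin: centre of its underside; z up.
- spice_tin: Small round steel spice tin with a green lid, 58 mm high, the lowest; body 54 mm across, lid (from 44 mm up) 56 mm across, fixed on; loose, upright, about 0.12 kg. Origin: centre of its underside; z up.
- mark_a: One of four alike cork discs, 72 mm across, 3 mm thick, fixed in a straight row on a low pale wooden board (460 x 80 mm), 95 mm between centres. Origin: centre of its underside; its top, where a thing stands, is 15 mm above the worktop. x points across the board, away from the robot (within 0.12 rad), y along the row, z up. The letters a to d tell nothing of the order in the row: it changes.
- mark_b: One of four alike cork discs, 72 mm across, 3 mm thick, fixed in a straight row on a low pale wooden board (460 x 80 mm), 95 mm between centres. Origin: centre of its underside; its top, where a thing stands, is 15 mm above the worktop. x points across the board, away from the robot (within 0.12 rad), y along the row, z up. The letters a to d tell nothing of the order in the row: it changes.
- mark_c: One of four alike cork discs, 72 mm across, 3 mm thick, fixed in a straight row on a low pale wooden board (460 x 80 mm), 95 mm between centres. Origin: centre of its underside; its top, where a thing stands, is 15 mm above the worktop. x points across the board, away from the robot (within 0.12 rad), y along the row, z up. The letters a to d tell nothing of the order in the row: it changes.
- mark_d: One of four alike cork discs, 72 mm across, 3 mm thick, fixed in a straight row on a low pale wooden board (460 x 80 mm), 95 mm between centres. Origin: centre of its underside; its top, where a thing stands, is 15 mm above the worktop. x points across the board, away from the robot (within 0.12 rad), y along the row, z up. The letters a to d tell nothing of the order in the row: it changes.
- red_end: Red end stop, a rounded block 74 x 16 x 34 mm (x, y, z) fixed on the board at one end of the row, 72.5 mm (centre to centre) from the nearest cork disc; a white block like it stands at the other end. Red may be at either end. Origin: centre of its underside, on the board; x across the board, y along the row.
- steel_tumbler: Empty open steel tumbler, 104 mm high, 71 mm across the rim and 54 mm at the foot, standing loose among the things to be moved (a rough row between robot and board, at least 95 mm between centres). Not to be moved. Origin: centre of its underside; z up.
Things that resemble listed ones, but are neither listed nor needed, are in the scene too. Several things have the shape of the salt_shaker; the one meant has the colours described above.

How it is judged:
At the end, for the whole second after the job is handed in: From the red end stop to the white one stand pepper mill, salt shaker, black-lidded jar and spice tin, each upright (within 0.1 rad), on its cork disc, its centre within 13 mm of the disc's, released and at rest ((horizontal distance between pepper_mill and mark_a below 0.013 m or horizontal distance between pepper_mill and mark_b below 0.013 m or horizontal distance between pepper_mill and mark_c below 0.013 m or horizontal distance between pepper_mill and mark_d below 0.013 m) and horizontal distance between pepper_mill and red_end between 0.0425 and 0.1025 m and height (world z) of pepper_mill between 0.01 and 0.02 m and angle between each of pepper_mill, salt_shaker, black_lid_jar, spice_tin's own z axis and vertical below 0.1 rad and linear speed of each of pepper_mill, salt_shaker, black_lid_jar, spice_tin below 0.02 m/s and angular speed of each of pepper_mill, salt_shaker, black_lid_jar, spice_tin below 0.2 rad/s and (horizontal distance between salt_shaker and mark_a below 0.013 m or horizontal distance between salt_shaker and mark_b below 0.013 m or horizontal distance between salt_shaker and mark_c below 0.013 m or horizontal distance between salt_shaker and mark_d below 0.013 m) and horizontal distance between salt_shaker and red_end between 0.1375 and 0.1975 m and height (world z) of salt_shaker between 0.01 and 0.02 m and (horizontal distance between black_lid_jar and mark_a below 0.013 m or horizontal distance between black_lid_jar and mark_b below 0.013 m or horizontal distance between black_lid_jar and mark_c below 0.013 m or horizontal distance between black_lid_jar and mark_d below 0.013 m) and horizontal distance between black_lid_jar and red_end between 0.2325 and 0.2925 m and height (world z) of black_lid_jar between 0.01 and 0.02 m and (horizontal distance between spice_tin and mark_a below 0.013 m or horizontal distance between spice_tin and mark_b below 0.013 m or horizontal distance between spice_tin and mark_c below 0.013 m or horizontal distance between spice_tin and mark_d below 0.013 m) and horizontal distance between spice_tin and red_end between 0.3275 and 0.3875 m and height (world z) of spice_tin between 0.01 and 0.02 m); the robot touches nothing.
It fails at once if the steel tumbler is moved by more than 25 mm or tipped (distance of steel_tumbler from where it was at the start of the episode above 0.025 m or angle between steel_tumbler's own z axis and vertical above 0.3 rad).
It also fails if it takes over 112 s, if anything falls off the work surface, if the arm or the gripper's body presses on something with over 40 N, if the wrist force passes 120 N, or if a joint passes its speed limit or range.

## Working session

There is one attempt and no reset: what is moved stays moved. The work goes in short steps, Python scripts to look and compute and a tool call to move; the robot and the scene stay as the last step left them, time stands still between calls to the robot, and variables do not carry over. Pictures are saved under pics/ and viewed, about 12 in all and at most 16, crops included, and the job is handed in when it is done.

Besides the shell and the picture viewer there is one more tool, called after "Call:" as name(argument=value, ...), one argument or row to a line, values as JSON. arm_command: Moves the arm, as the interface text tells. Its arguments: {"type":"object","properties":{"gripper":{"type":"array","items":{"type":"number"}},"slide":{"type":"array","items":{"type":"array","items":{"type":"number"}}},"turn":{"type":"array","items":{"type":"array","items":{"type":"number"}}},"force":{"type":"number"}},"required":["gripper","slide","turn"]}

```bash
mkdir -p pics; ls; python3 - <<'E'
from workcell import bot, vision
import cv2
s=bot.observe(); print({k:s[k] for k in('clock','position','tool_rot','grip_width')})
for n in("top","side"):
    cv2.imwrite(f"pics/{n}0.png",vision.grab_frame(n)); m=vision.camera_model(n); print(n,m["mtx"],m["T"])
E
```

```text
pics
{'clock': 0.0, 'position': array([0.15322862, 0.60556873, 0.23072214]), 'tool_rot': array([-3.14043582e+00,  4.35826630e-05,  2.89378265e+00]), 'grip_width': 0.08546714076096688}
top [[480.41994005   0.         312.0220497 ]
 [  0.         480.41994005 236.31598513]
 [  0.           0.           1.        ]] [[-0.02604158 -0.99122459  0.12959802  0.40487802]
 [-0.99946737  0.02326619 -0.02288375  0.15690853]
 [ 0.01966768 -0.13012492 -0.99130252  1.21725791]
 [ 0.          0.          0.          1.        ]]
side [[444.67775297   0.         322.5921283 ]
 [  0.         444.67775297 239.85920357]
 [  0.           0.           1.        ]] [[-0.98603462 -0.1212958   0.1141186   0.42511865]
 [-0.16607622  0.6650241  -0.72812199  0.94904012]
 [ 0.01242652 -0.73690588 -0.67588113  0.77657122]
 [ 0.          0.          0.          1.        ]]
```

View pics/top0.png

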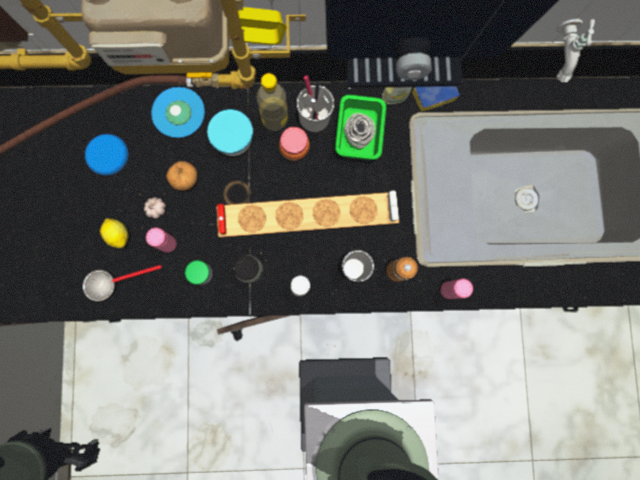

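View pics/side0.png

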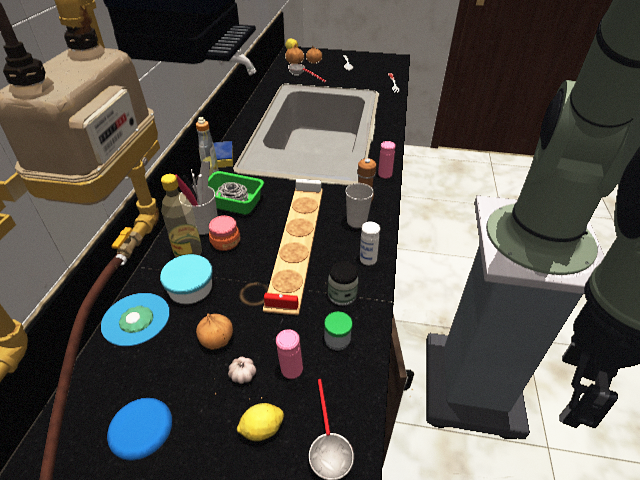

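The red stop is at top-view (221,218) and the white one at (394,206). The discs are at about (252,217), (289,214), (326,211) and (363,208). The tin is at (198,272), the jar at (249,268), the tumbler at (357,265) and the mill at (403,268). The shaker-shaped things are a white one at (300,286) and pink ones at (160,239) and (457,289). The side view shows blue print on the white one, so that is the salt shaker.

```bash
cat > h.py <<'E'
import numpy as np, cv2
from workcell import bot, vision
from scipy.spatial.transform import Rotation as R
def ray(m,px,z):
    K,T=m["mtx"],m["T"]; d=T[:3,:3]@np.linalg.solve(K,[px[0],px[1],1.]); o=T[:3,3]
    return (o+d*(z-o[2])/d[2])[:2]
def proj(m,P):
    K,T=m["mtx"],m["T"]; c=T[:3,:3].T@(np.asarray(P,float)-T[:3,3]); u=K@c; return u[:2]/u[2]
def go(p,yaw):
    "slide (cm) and turn (deg) to TCP p with tool down at yaw"
    s=bot.observe(); A=R.from_euler('xyz',s['tool_rot']); B=R.from_euler('xyz',[np.pi,0,yaw])
    return np.round(A.inv().apply(np.array(p)-s['position'])*100,2), np.round((A.inv()*B).as_rotvec(degrees=True),1)
E
python3 - <<'E'
from h import *
t,s=vision.camera_model("top"),vision.camera_model("side")
# top centre pixels (top), and heights
for n,z,a,b in [("tin",.058,(198,272),(338,323)),("jar",.082,(247,267.5),(344,273)),("salt",.105,(300,286),(371,229)),("mill",.13,(405,263),(367,161)),
  ("tumbler",.104,(358,265),(359,190)),("d1",.015,(252,217.5),(288,281)),("d2",.015,(289,214.5),(294,252)),("d3",.015,(326,211.5),(300,227)),("d4",.015,(363,208.5),(305,205)),("red",.046,(221.5,216),(281,299)),("white",.046,(393,204),(309,185))]:
    print(n,ray(t,a,z).round(3),ray(s,b,z).round(3))
a=cv2.imread("pics/top0.png")[190:310,140:480]; b=cv2.imread("pics/side0.png")[140:380,230:430]
a=cv2.resize(a,None,fx=2.3,fy=2.3,interpolation=3); b=cv2.resize(b,None,fx=1.3,fy=1.3,interpolation=3)
c=np.zeros((a.shape[0]+b.shape[0],a.shape[1],3),np.uint8); c[:a.shape[0]]=a; c[a.shape[0]:,:b.shape[1]]=b
cv2.imwrite("pics/crop1.png",c); print(c.shape)
print(vision.camera_model("wrist")["T"].round(3),bot.observe()['position'])
print(go([.45,.06,.26],1.57))
E
```

```text
tin [0.477 0.406] [0.476 0.41 ]
jar [0.483 0.286] [0.48  0.296]
salt [0.436 0.162] [0.435 0.169]
mill [ 0.481 -0.078] [ 0.469 -0.076]
tumbler [0.481 0.026] [0.478 0.022]
d1 [0.614 0.28 ] [0.609 0.281]
d2 [0.619 0.186] [0.616 0.185]
d3 [0.625 0.092] [0.62 0.09]
d4 [ 0.63  -0.003] [ 0.625 -0.003]
red [0.614 0.352] [0.604 0.361]
white [ 0.634 -0.074] [ 0.624 -0.056]
(588, 782, 3)
[[ 0.246  0.936  0.25   0.091]
 [ 0.969 -0.237 -0.064  0.622]
 [-0.001  0.259 -0.966  0.372]
 [ 0.     0.     0.     1.   ]] [0.15326304 0.6056008  0.23077915]
(array([-42.15, -45.62,  -2.87]), array([-0. ,  0. , 75.8]))
```

View pics/crop1.png

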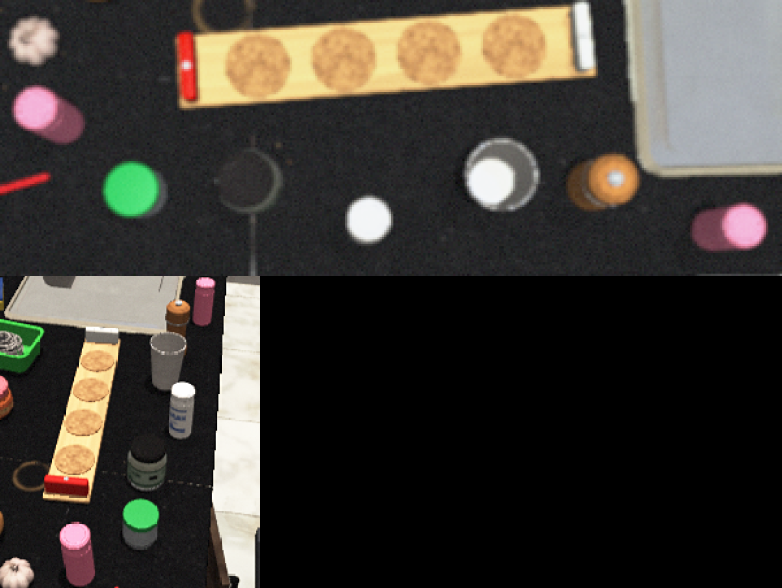

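The white shaker with blue print at (300,286) is confirmed as the salt shaker. Next I go above the tin.

```bash
python3 -c "
from h import *
print(go([.477,.408,.20],1.57))"
```

```text
(array([-36.23, -11.21,   3.09]), array([-0. ,  0. , 75.8]))
```

Call:
arm_command(
  gripper=[8.5,8.5,8.5,8.5,8.5],
  slide=[
    [-5,-1.5,0],
    [-10,-3,0],
    [-15,-4.5,0],
    [-20,-6,1],
    [-25,-7.5,2],
  ],
  turn=[
    [0,0,10],
    [0,0,20],
    [0,0,30],
    [0,0,40],
    [0,0,50],
  ],
  force=40,
)

```text
clock: 0.72
position: [0.3785, 0.4708, 0.211]
tool_rot: [3.142, -0.0, 2.015]
force: [-0.2, 0.5, 0.3]
grip_width: 0.0849
```

```bash
python3 -c "
from h import *
s=bot.observe();print(s['clock'],s['position'],s['tool_rot'],s['qpos'].round(2));print(go([.477,.408,.20],1.57))"
```

```text
0.725 [0.37853101 0.47080604 0.21098701] [ 3.14157579e+00 -1.54395705e-05  2.01543617e+00] [-1.14  0.52  0.21  1.69 -0.13  0.95 -0.43]
(array([-9.91,  6.19,  1.1 ]), array([ 0. , -0. , 25.5]))
```

Call:
arm_command(
  gripper=[8.5,8.5,8.5,8.5],
  slide=[
    [-4,2,0.4],
    [-8,4,0.8],
    [-9.9,6.2,1.1],
    [-9.9,6.2,1.1],
  ],
  turn=[
    [0,0,10],
    [0,0,20],
    [0,0,25.5],
    [0,0,25.5],
  ],
)

```text
clock: 1.23
position: [0.4778, 0.4082, 0.1997]
tool_rot: [3.141, 0.001, 1.572]
force: [-1.1, 1.0, -0.1]
grip_width: 0.0852
```

```bash
cat >> h.py <<'E'
def look(name,marks):
    "wrist picture with expected points marked"
    m=vision.camera_model("wrist"); im=vision.grab_frame("wrist").copy()
    for P in marks: u=proj(m,P); cv2.drawMarker(im,tuple(int(round(x)) for x in u),(0,0,255),cv2.MARKER_CROSS,16,1); print(P,u.round(1))
    cv2.imwrite(f"pics/{name}.png",im); np.savez(f"pics/{name}.npz",**m)
E
python3 -c "
from h import *
s=bot.observe();print(s['clock'],s['position'],s['tool_rot'])
look('w1',[(.477,.408,.058),(.481,.291,.082),(.612,.28,.015),(.609,.356,.046)])"
```

```text
1.225 [0.47781195 0.40824101 0.19966353] [3.14134920e+00 1.35296250e-03 1.57238318e+00]
(0.477, 0.408, 0.058) [315.8 224.4]
(0.481, 0.291, 0.082) [321.5 397.6]
(0.612, 0.28, 0.015) [475.7 360.3]
(0.609, 0.356, 0.046) [496.5 290.1]
```

View pics/w1.png

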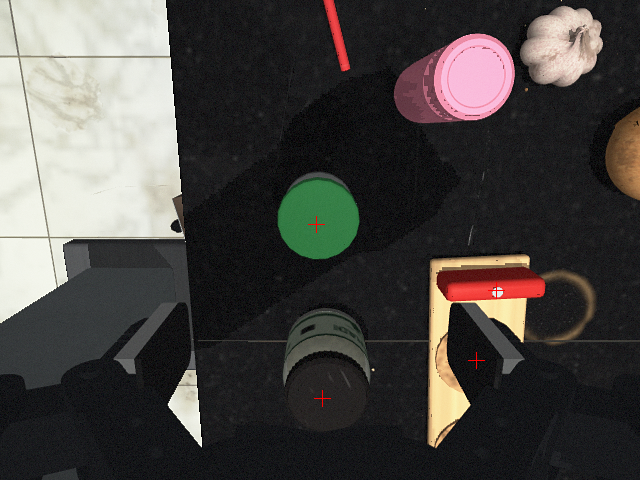

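Wrist view: the tin lid is at (318,218), 6 px from prediction, so +4 mm in y. The jar lid is at (327,391). Descending on the tin.

Call:
arm_command(
  gripper=[8.5,8.5,8.5,8.5,8.5],
  slide=[
    [0.4,0.1,5],
    [0.4,0.1,10],
    [0.4,0.1,15],
    [0.4,0.1,18.3],
    [0.4,0.1,18.3],
  ],
  turn=[
    [0,0,0],
    [0,0,0],
    [0,0,0],
    [0,0,0],
    [0,0,0],
  ],
)

```text
clock: 1.9
position: [0.4751, 0.4134, 0.0154]
tool_rot: [-3.138, 0.003, 1.578]
force: [-0.0, -0.3, 0.6]
grip_width: 0.0846
```

Call:
arm_command(
  gripper=[4.5,4.5,4.5,4.5,4.5],
  slide=[
    [0,0,0],
    [0,0,0],
    [0,0,0],
    [0,0,0],
    [0,0,0],
  ],
  turn=[
    [0,0,0],
    [0,0,0],
    [0,0,0],
    [0,0,0],
    [0,0,0],
  ],
  force=35,
)

```text
clock: 2.52
position: [0.4776, 0.4146, 0.0193]
tool_rot: [3.14, -0.002, 1.576]
force: [-2.1, 0.1, 8.5]
grip_width: 0.0555
```

```bash
python3 -c "
from h import *
m=dict(np.load('pics/w1.npz'))
print(ray(m,(318,218),.058),ray(m,(327,391),.082),ray(m,(497,293),.046))
s=bot.observe();print(s['clock'],s['position'],s['tool_rot'],s['grip_width'],s['force'])"
```

```text
[0.47846326 0.41238143] [0.48475742 0.29622805] [0.60964101 0.35373331]
2.525 [0.4775948  0.41459293 0.01928691] [ 3.14017404e+00 -1.96902413e-03  1.57649116e+00] 0.05547407162318871 [-2.14973936  0.1439896   8.50150616]
```

Call:
arm_command(
  gripper=[4.5,4.5,4.5,4.5,4.5],
  slide=[
    [0,0,-1.5],
    [0,0,-6],
    [0,0,-11],
    [-3,1.5,-16],
    [-8,3,-19],
  ],
  turn=[
    [0,0,0],
    [0,0,0],
    [0,0,0],
    [0,0,0],
    [0,0,0],
  ],
)

```text
clock: 3.15
position: [0.5081, 0.3345, 0.2113]
tool_rot: [3.138, -0.003, 1.578]
force: [1.9, -1.2, -0.4]
grip_width: 0.0557
```

Call:
arm_command(
  gripper=[4.5,4.5,4.5,4.5,4.5],
  slide=[
    [-5,1.5,0],
    [-10,4,0],
    [-15,6,0],
    [-20,8,0],
    [-25,10,0],
  ],
  turn=[
    [0,0,0],
    [0,0,0],
    [0,0,0],
    [0,0,0],
    [0,0,0],
  ],
)

```text
clock: 3.78
position: [0.6095, 0.0828, 0.2091]
tool_rot: [3.14, -0.001, 1.576]
force: [0.6, 1.2, -1.9]
grip_width: 0.0555
```

```bash
python3 -c "
from h import *
s=bot.observe();print(s['clock'],s['position'],s['tool_rot'],s['grip_width'],s['qpos'].round(2));print(go([.627,-.004,.12],1.57+.05))"
```

```text
3.775 [0.60945335 0.0827597  0.20910058] [ 3.13986640e+00 -6.98324399e-04  1.57612682e+00] 0.055500440675217554 [-0.47  0.55  0.35  1.67 -0.22  0.96 -0.03]
(array([-8.69,  1.69,  8.91]), array([ 0.1, -0. , -2.5]))
```

Call:
arm_command(
  gripper=[4.5,4.5,4.5,4.5],
  slide=[
    [-4,0.8,0],
    [-8.7,1.7,3],
    [-8.7,1.7,8],
    [-8.7,1.7,8.9],
  ],
  turn=[
    [0,0,-2.5],
    [0,0,-2.5],
    [0,0,-2.5],
    [0,0,-2.5],
  ],
)

```text
clock: 4.28
position: [0.6251, -0.0026, 0.1172]
tool_rot: [-3.139, -0.0, 1.619]
force: [1.0, 0.8, -0.4]
grip_width: 0.0552
```

```bash
python3 -c "
from h import *
s=bot.observe();print(s['clock'],s['position'],s['tool_rot'],s['grip_width'])
look('w2',[(.627,-.004,.015),(.622,.091,.015),(.617,.186,.015),(.612,.28,.015),(.627,-.004,.16)])"
```

```text
4.275 [ 0.62505519 -0.0026224   0.11721391] [-3.13854120e+00 -2.09151831e-04  1.61916441e+00] 0.055227004818613916
(0.627, -0.004, 0.015) [320.6 242. ]
(0.622, 0.091, 0.015) [320.   68.5]
(0.617, 0.186, 0.015) [ 319.3 -146.8]
(0.612, 0.28, 0.015) [ 318.2 -417.7]
(0.627, -0.004, 0.16) [321.7 389.4]
```

View pics/w2.png

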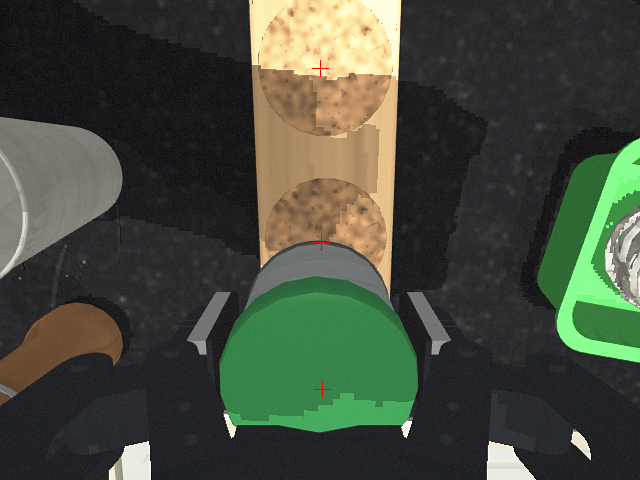

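```bash
python3 -c "
from h import *
m=dict(np.load('pics/w2.npz'))
print('d4',ray(m,(326,178),.015)-[0,.036], 'd3',ray(m,(324.5,136),.015)+[0,.036],ray(m,(324.5,67),.015))
zt=.1172+.058-.0193
print('tin',ray(m,(318.5,277),zt)-[0,.028],ray(m,(220,372),zt),ray(m,(417,372),zt))"
```

```text
d4 [ 0.6281867  -0.00253778] d3 [0.62615555 0.0924123 ] [0.62432577 0.09184079]
tin [ 0.62472307 -0.00247057] [ 0.59956874 -0.00281879] [ 6.52437023e-01 -1.85750378e-04]
```

Call:
arm_command(
  gripper=[4.5,4.5,4.5,4.5],
  slide=[
    [0,0.3,4],
    [0,0.35,6.5],
    [0,0.35,7.8],
    [0,0.35,7.8],
  ],
  turn=[
    [0,0,0],
    [0,0,0],
    [0,0,0],
    [0,0,0],
  ],
)

```text
clock: 4.82
position: [0.6303, -0.0019, 0.0413]
tool_rot: [3.141, -0.0, 1.62]
force: [0.0, -0.2, -0.2]
grip_width: 0.0551
```

Call:
arm_command(
  gripper=[4.5,4.5],
  slide=[
    [0,0,0.2],
    [0,0,0.2],
  ],
  turn=[
    [0,0,0],
    [0,0,0],
  ],
)

```text
clock: 5.08
position: [0.6303, -0.0023, 0.0392]
tool_rot: [3.14, -0.0, 1.62]
force: [-0.2, -0.3, -1.3]
grip_width: 0.0552
```

Call:
arm_command(
  gripper=[4.5,4.5],
  slide=[
    [0,0,0.3],
    [0,0,0.3],
  ],
  turn=[
    [0,0,0],
    [0,0,0],
  ],
)

```text
clock: 5.32
position: [0.6298, -0.0023, 0.0352]
tool_rot: [-3.141, 0.0, 1.62]
force: [0.5, -0.0, -1.4]
grip_width: 0.0554
```

Call:
arm_command(
  gripper=[4.5,4.5],
  slide=[
    [0,0,0.15],
    [0,0,0.15],
  ],
  turn=[
    [0,0,0],
    [0,0,0],
  ],
)

```text
clock: 5.58
position: [0.6299, -0.0025, 0.0343]
tool_rot: [3.141, -0.0, 1.62]
force: [-3.0, 0.4, 9.3]
grip_width: 0.0551
```

Call:
arm_command(
  gripper=[8.5,8.5,8.5,8.5,8.5],
  slide=[
    [0,0,0],
    [0,0,0],
    [0,0,-1],
    [0,0,-6],
    [0,0,-12],
  ],
  turn=[
    [0,0,0],
    [0,0,0],
    [0,0,0],
    [0,0,0],
    [0,0,0],
  ],
)

```text
clock: 6.2
position: [0.6293, -0.0024, 0.1551]
tool_rot: [-3.14, 0.0, 1.619]
force: [1.5, 0.8, -0.2]
grip_width: 0.0852
```

Call:
arm_command(
  gripper=[8.5,8.5,8.5,8.5,8.5],
  slide=[
    [3,0,-5],
    [9,-3,-5.5],
    [15,-6,-5.5],
    [21,-9,-5.5],
    [26,-11,-5.5],
  ],
  turn=[
    [0,0,0],
    [0,0,0],
    [0,0,0],
    [0,0,0],
    [0,0,0],
  ],
)

```text
clock: 6.82
position: [0.5084, 0.2488, 0.2097]
tool_rot: [3.141, -0.001, 1.619]
force: [1.9, 0.5, -0.4]
grip_width: 0.0847
```

```bash
python3 -c "
from h import *
s=bot.observe();print(s['clock'],s['position'],s['tool_rot'],s['grip_width'])
print(go([.484,.296,.2],1.62))
look('w3',[(.484,.296,.082),(.436,.166,.105)])"
```

```text
6.825 [0.50835558 0.24876691 0.20969199] [ 3.14086842e+00 -5.87006044e-04  1.61939737e+00] 0.08467927849519274
(array([ 4.84, -2.2 ,  0.97]), array([ 0., -0., -0.]))
(0.484, 0.296, 0.082) [280.8 152.7]
(0.436, 0.166, 0.105) [197.2 358.6]
```

View pics/w3.png

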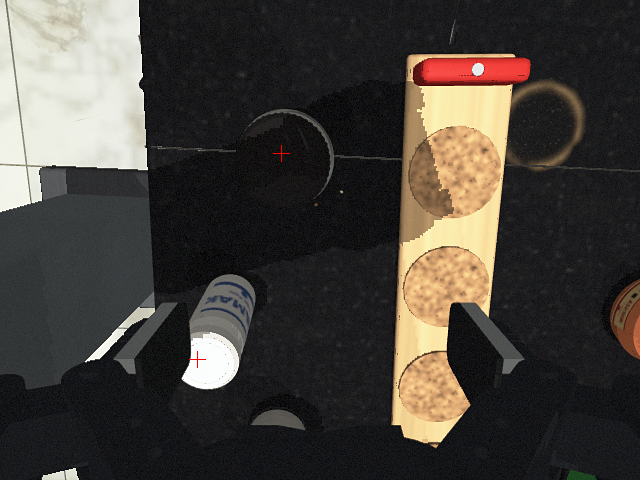

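```bash
python3 -c "
from h import *
m=dict(np.load('pics/w3.npz'))
print('d1',ray(m,(454,171),.015),'d2',ray(m,(446,286),.015),'d3',ray(m,(437,385),.015),'salt',ray(m,(208,361),.105),'red',ray(m,(478,69),.046))
print('jar right',ray(m,(333,158),.074),'top',ray(m,(287,109),.074))
im=cv2.imread('pics/w3.png')[90:220,220:350]; im=np.clip(im.astype(float)*4,0,255).astype('uint8'); cv2.imwrite('pics/w3c.png',cv2.resize(im,None,fx=4,fy=4))"
```

```text
d1 [0.6127933  0.28394114] d2 [0.61838693 0.18921881] d3 [0.62203006 0.09575093] salt [0.44285149 0.16464732] red [0.61017864 0.35430841]
jar right [0.51645842 0.29372185] top [0.48649658 0.32203718]
```

View pics/w3c.png

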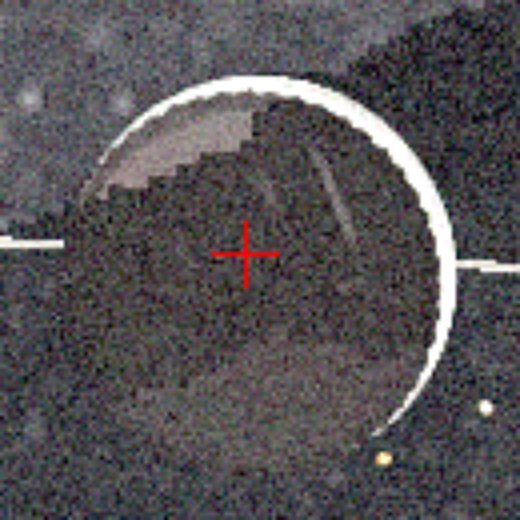

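The discs are at w3 pixels (454,171), (446,286) and (437,385), and the salt top is at (208,361). The enlarged jar lid is centred near (284,160), which puts the jar at about (.485,.291).

Call:
arm_command(
  gripper=[8.5,8.5,8.5,8.5,8.5],
  slide=[
    [4.3,-2.1,2],
    [4.3,-2.1,7],
    [4.3,-2.1,12],
    [4.3,-2.1,16.5],
    [4.3,-2.1,17.8],
  ],
  turn=[
    [0,0,0],
    [0,0,0],
    [0,0,0],
    [0,0,0],
    [0,0,0],
  ],
)

```text
clock: 7.5
position: [0.4857, 0.2884, 0.0292]
tool_rot: [-3.139, 0.002, 1.62]
force: [-0.2, -0.9, 0.3]
grip_width: 0.0848
```

Call:
arm_command(
  gripper=[5.5,5.5,5.5,5.5,5.5],
  slide=[
    [0,0,0],
    [0,0,0],
    [0,0,0],
    [0,0,0],
    [0,0,0],
  ],
  turn=[
    [0,0,0],
    [0,0,0],
    [0,0,0],
    [0,0,0],
    [0,0,0],
  ],
  force=45,
)

```text
clock: 8.12
position: [0.4872, 0.2896, 0.0324]
tool_rot: [3.14, -0.001, 1.62]
force: [-2.4, -0.7, 11.7]
grip_width: 0.0633
```

Call:
arm_command(
  gripper=[5.5,5.5,5.5,5.5,5.5],
  slide=[
    [0,0,-1.5],
    [0,0,-6],
    [0,0,-11],
    [-4,3,-14],
    [-9,6,-14],
  ],
  turn=[
    [0,0,0],
    [0,0,0],
    [0,0,0],
    [0,0,0],
    [0,0,0],
  ],
)

```text
clock: 8.75
position: [0.5525, 0.2027, 0.1747]
tool_rot: [3.137, -0.003, 1.622]
force: [1.0, 0.4, -3.4]
grip_width: 0.0636
```

Call:
arm_command(
  gripper=[5.5,5.5,5.5,5.5],
  slide=[
    [-5,2.5,0],
    [-10,5,0],
    [-11.5,6.6,2],
    [-11.5,6.6,4],
  ],
  turn=[
    [0,0,0],
    [0,0,0],
    [0,0,0],
    [0,0,0],
  ],
)

```text
clock: 9.25
position: [0.6235, 0.0884, 0.1316]
tool_rot: [3.14, 0.0, 1.617]
force: [-0.3, 0.6, -3.0]
grip_width: 0.0641
```

```bash
python3 -c "
from h import *
s=bot.observe();print(s['clock'],s['position'],s['tool_rot'],s['grip_width'])
x,y,z=s['position'];look('w4',[(.623,.092,.015),(.618,.187,.015),(x,y,z+.0496),(.628,-.003,.073)])"
```

```text
9.25 [0.62347575 0.08843813 0.13159462] [3.13992949e+00 4.97004664e-04 1.61686978e+00] 0.06409037791805638
(0.623, 0.092, 0.015) [316.1 227.8]
(0.618, 0.187, 0.015) [314.6  61.9]
(np.float64(0.6234757538142489), np.float64(0.08843813488315884), np.float64(0.18119461592126213)) [315.1 400.9]
(0.628, -0.003, 0.073) [317.2 423.6]
```

View pics/w4.png

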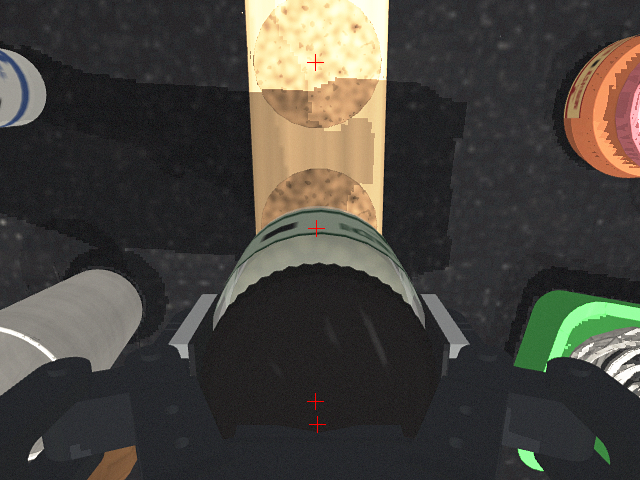

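```bash
python3 -c "
from h import *
m=dict(np.load('pics/w4.npz'))
print('d3',ray(m,(319,168),.015)-[0,.036],'d2',ray(m,(317,128),.015)+[0,.036],ray(m,(317,62),.015))
zt=.1316+.0496
print('jar',ray(m,(319,263),zt)-[0,.03],ray(m,(195,390),zt),ray(m,(441,390),zt))"
```

```text
d3 [0.62313282 0.09247341] d2 [0.62091943 0.18737106] [0.61932227 0.18699924]
jar [0.62280607 0.09394933] [0.59419486 0.09018924] [0.65395522 0.09283878]
```

Call:
arm_command(
  gripper=[5.5,5.5,5.5,5.5],
  slide=[
    [-0.1,0.1,4],
    [-0.1,0.1,6.5],
    [-0.1,0.1,8.0],
    [-0.1,0.1,8.0],
  ],
  turn=[
    [0,0,0],
    [0,0,0],
    [0,0,0],
    [0,0,0],
  ],
)

```text
clock: 9.8
position: [0.6232, 0.0898, 0.051]
tool_rot: [-3.141, 0.0, 1.62]
force: [0.2, 1.1, -3.3]
grip_width: 0.0636
```

Call:
arm_command(
  gripper=[5.5,5.5],
  slide=[
    [0,0,0.2],
    [0,0,0.2],
  ],
  turn=[
    [0,0,0],
    [0,0,0],
  ],
)

```text
clock: 10.05
position: [0.6238, 0.0898, 0.0497]
tool_rot: [3.141, -0.0, 1.62]
force: [0.2, -0.8, -3.1]
grip_width: 0.0635
```

Call:
arm_command(
  gripper=[5.5,5.5],
  slide=[
    [0,0,0.2],
    [0,0,0.2],
  ],
  turn=[
    [0,0,0],
    [0,0,0],
  ],
)

```text
clock: 10.3
position: [0.6238, 0.0897, 0.0474]
tool_rot: [3.141, -0.0, 1.62]
force: [-1.6, 0.0, 4.8]
grip_width: 0.0634
```

Call:
arm_command(
  gripper=[8.5,8.5,8.5,8.5,8.5],
  slide=[
    [0,0,0],
    [0,0,0],
    [0,0,-1],
    [0,0,-6],
    [0,0,-12],
  ],
  turn=[
    [0,0,0],
    [0,0,0],
    [0,0,0],
    [0,0,0],
    [0,0,0],
  ],
)

```text
clock: 10.92
position: [0.6228, 0.0895, 0.1682]
tool_rot: [-3.14, 0.0, 1.619]
force: [0.9, -0.1, -0.3]
grip_width: 0.0852
```

Call:
arm_command(
  gripper=[8.5,8.5,8.5,8.5,8.5],
  slide=[
    [2,-4,-3],
    [4,-9,-3],
    [6,-14,-3],
    [8.4,-18,-3],
    [8.4,-18,-3],
  ],
  turn=[
    [0,0,0],
    [0,0,0],
    [0,0,0],
    [0,0,0],
    [0,0,0],
  ],
)

```text
clock: 11.55
position: [0.4373, 0.1664, 0.1976]
tool_rot: [-3.141, -0.001, 1.623]
force: [0.1, -0.3, -0.4]
grip_width: 0.0851
```

```bash
python3 -c "
from h import *
s=bot.observe();print(s['clock'],s['position'],s['tool_rot'],s['grip_width'])
look('w5',[(.441,.165,.105),(.618,.187,.015),(.624,.0925,.097),(.613,.282,.015)])
cv2.imwrite('pics/top1.png',vision.grab_frame('top'))"
```

```text
11.55 [0.43726383 0.16635172 0.19761506] [-3.14130953e+00 -1.42249084e-03  1.62305265e+00] 0.08511564837447937
(0.441, 0.165, 0.105) [323.3 246.8]
(0.618, 0.187, 0.015) [556.8 197.9]
(0.624, 0.0925, 0.097) [606.6 368.2]
(0.613, 0.282, 0.015) [575.9  63.6]
```

View pics/w5.png

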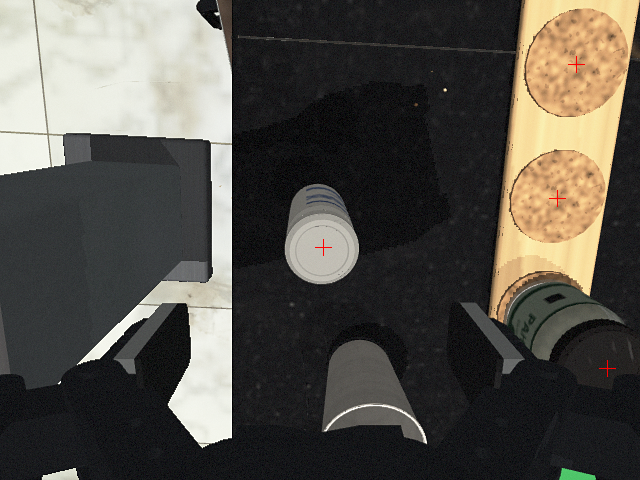

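The salt top is at (321,248), so it stands at (.440,.164). The jar stands on its disc, and the d1 and d2 marks fit. Grasping the shaker.

Call:
arm_command(
  gripper=[8.5,8.5,8.5,8.5,8.5],
  slide=[
    [-0.2,0.3,4],
    [-0.2,0.3,9],
    [-0.2,0.3,13],
    [-0.2,0.3,15],
    [-0.2,0.3,15],
  ],
  turn=[
    [0,0,0],
    [0,0,0],
    [0,0,0],
    [0,0,0],
    [0,0,0],
  ],
)

```text
clock: 12.28
position: [0.4428, 0.1618, 0.0458]
tool_rot: [-3.14, 0.001, 1.618]
force: [-0.1, -0.5, 0.6]
grip_width: 0.0853
```

Call:
arm_command(
  gripper=[3.4,3.4,3.4,3.4,3.4],
  slide=[
    [0,0,0],
    [0,0,0],
    [0,0,0],
    [0,0,0],
    [0,0,0],
  ],
  turn=[
    [0,0,0],
    [0,0,0],
    [0,0,0],
    [0,0,0],
    [0,0,0],
  ],
  force=35,
)

```text
clock: 12.9
position: [0.4426, 0.1631, 0.0476]
tool_rot: [3.141, -0.001, 1.62]
force: [-3.0, -0.6, 9.1]
grip_width: 0.0426
```

Call:
arm_command(
  gripper=[3.4,3.4,3.4,3.4,3.4],
  slide=[
    [0,0,-1],
    [0,0,-5],
    [0,0,-10],
    [0.4,4,-12],
    [0.8,8,-12],
  ],
  turn=[
    [0,0,0],
    [0,0,0],
    [0,0,0],
    [0,0,0],
    [0,0,0],
  ],
)

```text
clock: 13.52
position: [0.524, 0.1757, 0.17]
tool_rot: [3.138, -0.002, 1.62]
force: [0.1, 0.3, -1.9]
grip_width: 0.0422
```

```bash
python3 -c "
from h import *
s=bot.observe();print(s['clock'],s['position'],s['grip_width'])
print(go([.619,.187,.15],1.62))"
```

```text
13.525 [0.52398477 0.17566629 0.16998705] 0.04215224498908178
(array([0.66, 9.54, 2.04]), array([ 0.2, -0.1,  0. ]))
```

Call:
arm_command(
  gripper=[3.4,3.4,3.4,3.4],
  slide=[
    [0.3,5,0],
    [0.6,9.5,1],
    [0.6,9.5,2],
    [0.6,9.5,2],
  ],
  turn=[
    [0,0,0],
    [0,0,0],
    [0,0,0],
    [0,0,0],
  ],
)

```text
clock: 14.02
position: [0.6158, 0.1851, 0.1465]
tool_rot: [-3.14, 0.001, 1.619]
force: [-2.1, 0.3, -0.9]
grip_width: 0.0425
```

```bash
python3 -c "
from h import *
s=bot.observe();print(s['clock'],s['position'],s['tool_rot'],s['grip_width'])
x,y,z=s['position'];look('w6',[(.619,.187,.015),(.613,.282,.015),(x,y,z+.0574)])"
```

```text
14.025 [0.61577739 0.18509994 0.14649349] [-3.14009488e+00  6.50228186e-04  1.61948926e+00] 0.04249466547041896
(0.619, 0.187, 0.015) [322.4 225.1]
(0.613, 0.282, 0.015) [320.5  68.5]
(np.float64(0.615777391097112), np.float64(0.18509993791518922), np.float64(0.20389348541268368)) [314.2 422.4]
```

View pics/w6.png

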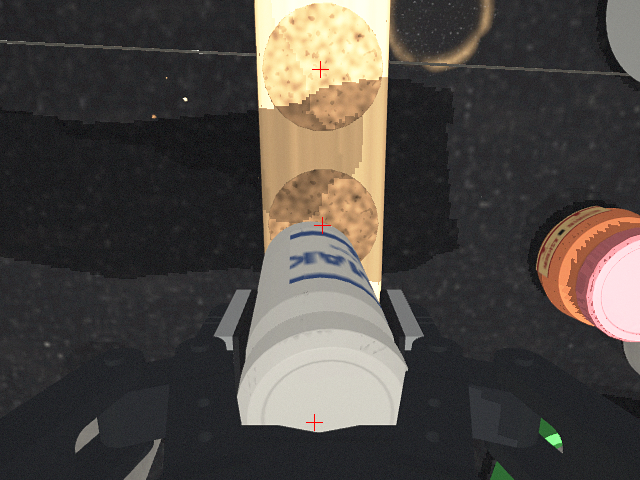

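Call:
arm_command(
  gripper=[3.4,3.4,3.4,3.4],
  slide=[
    [0.1,0.15,4],
    [0.1,0.15,6.5],
    [0.1,0.15,8.0],
    [0.1,0.15,8.0],
  ],
  turn=[
    [0,0,0],
    [0,0,0],
    [0,0,0],
    [0,0,0],
  ],
)

```text
clock: 14.58
position: [0.6177, 0.1865, 0.0669]
tool_rot: [-3.141, 0.0, 1.62]
force: [0.5, -0.7, -0.8]
grip_width: 0.0424
```

Call:
arm_command(
  gripper=[3.4,3.4],
  slide=[
    [0,0,0.2],
    [0,0,0.2],
  ],
  turn=[
    [0,0,0],
    [0,0,0],
  ],
)

```text
clock: 14.82
position: [0.6185, 0.1866, 0.0657]
tool_rot: [3.14, -0.0, 1.62]
force: [-0.4, 0.8, -0.1]
grip_width: 0.0423
```

Call:
arm_command(
  gripper=[3.4,3.4],
  slide=[
    [0,0,0.2],
    [0,0,0.2],
  ],
  turn=[
    [0,0,0],
    [0,0,0],
  ],
)

```text
clock: 15.08
position: [0.6181, 0.1865, 0.0628]
tool_rot: [3.142, -0.0, 1.62]
force: [-0.4, -0.4, -0.9]
grip_width: 0.0423
```

Call:
arm_command(
  gripper=[3.4,3.4],
  slide=[
    [0,0,0.15],
    [0,0,0.15],
  ],
  turn=[
    [0,0,0],
    [0,0,0],
  ],
)

```text
clock: 15.32
position: [0.6177, 0.1864, 0.0622]
tool_rot: [-3.141, -0.0, 1.62]
force: [-8.6, -1.8, 17.1]
grip_width: 0.0426
```

Call:
arm_command(
  gripper=[8.5,8.5,8.5,8.5,8.5],
  slide=[
    [0,0,0],
    [0,0,0],
    [0,0,-1],
    [0,0,-6],
    [0,0,-12],
  ],
  turn=[
    [0,0,0],
    [0,0,0],
    [0,0,0],
    [0,0,0],
    [0,0,0],
  ],
)

```text
clock: 15.95
position: [0.6177, 0.1862, 0.1826]
tool_rot: [-3.14, 0.001, 1.619]
force: [0.9, 0.6, 1.2]
grip_width: 0.0848
```

Call:
arm_command(
  gripper=[8.5,8.5,8.5,8.5,8.5],
  slide=[
    [-4,-3,-3],
    [-9,-6,-3],
    [-14,-9,-3],
    [-19,-12,-3],
    [-24,-15,-3],
  ],
  turn=[
    [0,0,0],
    [0,0,0],
    [0,0,0],
    [0,0,0],
    [0,0,0],
  ],
)

```text
clock: 16.58
position: [0.4791, -0.0621, 0.2121]
tool_rot: [3.14, -0.0, 1.62]
force: [2.3, -1.5, 0.3]
grip_width: 0.0847
```

```bash
python3 -c "
from h import *
s=bot.observe();print(s['clock'],s['position'],s['tool_rot'],s['grip_width'])
print(go([.472,-.08,.2],1.62))
look('w7',[(.472,-.08,.13),(.48,.024,.104)])"
```

```text
16.575 [ 0.47909566 -0.06208437  0.21205109] [ 3.14045324e+00 -1.55104987e-04  1.61966904e+00] 0.08474969794397873
(array([-1.75, -0.8 ,  1.2 ]), array([ 0.1, -0. , -0. ]))
(0.472, -0.08, 0.13) [302.1 279.9]
(0.48, 0.024, 0.104) [325.8  84.9]
```

View pics/w7.png

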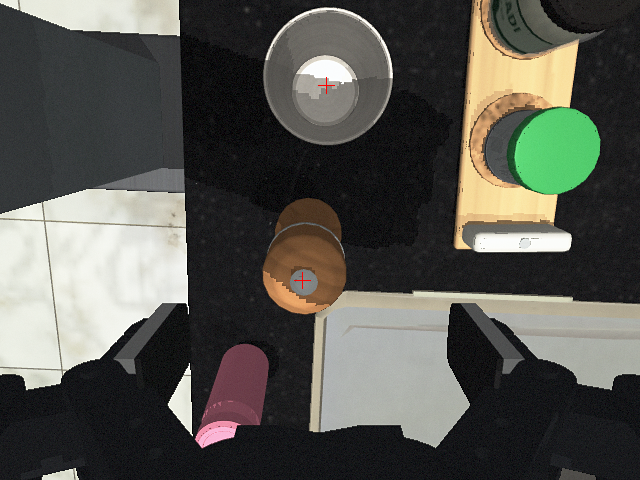

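The mill button is at (303,283), so the mill stands at (.472,-.082). The tumbler is in its place, and tin and jar stand on their discs. Gripping the mill head.

Call:
arm_command(
  gripper=[8.5,8.5,8.5,8.5,8.5],
  slide=[
    [-1.9,-0.8,2],
    [-1.9,-0.8,7],
    [-1.9,-0.8,11],
    [-1.9,-0.8,12.9],
    [-1.9,-0.8,12.9],
  ],
  turn=[
    [0,0,0],
    [0,0,0],
    [0,0,0],
    [0,0,0],
    [0,0,0],
  ],
)

```text
clock: 17.25
position: [0.4725, -0.08, 0.0818]
tool_rot: [-3.14, -0.0, 1.619]
force: [-0.7, 0.2, 0.2]
grip_width: 0.0856
```

Call:
arm_command(
  gripper=[4.0,4.0,4.0,4.0,4.0],
  slide=[
    [0,0,0],
    [0,0,0],
    [0,0,0],
    [0,0,0],
    [0,0,0],
  ],
  turn=[
    [0,0,0],
    [0,0,0],
    [0,0,0],
    [0,0,0],
    [0,0,0],
  ],
  force=50,
)

```text
clock: 17.88
position: [0.4734, -0.08, 0.0835]
tool_rot: [3.14, -0.0, 1.62]
force: [-3.9, -0.5, 15.8]
grip_width: 0.0488
```

Call:
arm_command(
  gripper=[4.0,4.0,4.0,4.0,4.0],
  slide=[
    [0,0,-1],
    [0,0,-5],
    [0,0,-10],
    [0,0,-15],
    [0,0,-15],
  ],
  turn=[
    [0,0,0],
    [0,0,0],
    [0,0,0],
    [0,0,0],
    [0,0,0],
  ],
)

```text
clock: 18.5
position: [0.4744, -0.08, 0.236]
tool_rot: [3.135, -0.0, 1.62]
force: [0.2, 0.6, -3.1]
grip_width: 0.0485
```

```bash
python3 -c "
from h import *
s=bot.observe();print(s['clock'],s['position'],s['tool_rot'],s['grip_width'],s['force'])
print(go([.613,.283,.23],1.62))"
```

```text
18.5 [ 0.47439935 -0.08004258  0.23603203] [ 3.13532086e+00 -3.00279905e-04  1.61964878e+00] 0.04848042277141898 [ 0.21196734  0.6479436  -3.10835845]
(array([35.58, 15.61,  0.71]), array([ 0.4, -0. , -0. ]))
```

Call:
arm_command(
  gripper=[4.0,4.0,4.0,4.0,4.0],
  slide=[
    [4,1,-1],
    [9,3,-1],
    [14,5,-1],
    [19,7,-1],
    [24,10,-1],
  ],
  turn=[
    [0,0,0],
    [0,0,0],
    [0,0,0],
    [0,0,0],
    [0,0,0],
  ],
)

```text
clock: 19.12
position: [0.5609, 0.1664, 0.242]
tool_rot: [-3.141, 0.0, 1.62]
force: [0.2, -0.2, -1.3]
grip_width: 0.0485
```

Call:
arm_command(
  gripper=[4.0,4.0,4.0,4.0,4.0],
  slide=[
    [4,2,0],
    [8,4,0],
    [11.6,5.6,0.5],
    [11.6,5.6,2],
    [11.6,5.6,2],
  ],
  turn=[
    [0,0,0],
    [0,0,0],
    [0,0,0],
    [0,0,0],
    [0,0,0],
  ],
)

```text
clock: 19.75
position: [0.6105, 0.2824, 0.2206]
tool_rot: [-3.139, 0.002, 1.619]
force: [-0.7, -1.4, -3.0]
grip_width: 0.0484
```

```bash
python3 -c "
from h import *
s=bot.observe();print(s['clock'],s['position'],s['tool_rot'],s['grip_width'],s['force'])
print(go([.613,.283,.104],1.62))
x,y,z=s['position'];look('w8',[(.613,.283,.015),(.61,.354,.046),(x,y,z+.0465)])"
```

```text
19.75 [0.6104506  0.28244669 0.22058716] [-3.13881546e+00  1.86918837e-03  1.61946491e+00] 0.04839536788971812 [-0.74582958 -1.38230562 -3.03385184]
(array([ 0.06,  0.29, 11.66]), array([-0.2,  0.1, -0. ]))
(0.613, 0.283, 0.015) [321.2 205.6]
(0.61, 0.354, 0.046) [322.1 114.2]
(np.float64(0.6104505983455332), np.float64(0.28244669454638294), np.float64(0.2670871625090541)) [314.4 393.5]
```

View pics/w8.png

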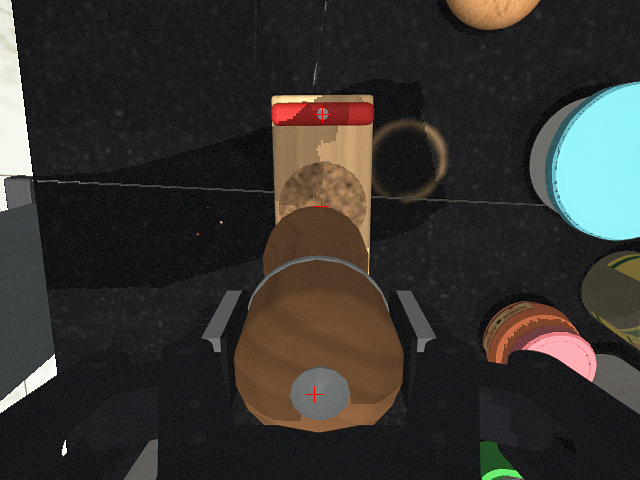

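The mill hangs upright with its button at (320,393). The disc is centred near (323,206) and the red stop is at (322,114). Lowering.

Call:
arm_command(
  gripper=[4.0,4.0,4.0,4.0,4.0],
  slide=[
    [0,0.1,4],
    [0,0.1,8],
    [0,0.1,10.5],
    [0,0.1,11.8],
    [0,0.1,11.8],
  ],
  turn=[
    [0,0,0],
    [0,0,0],
    [0,0,0],
    [0,0,0],
    [0,0,0],
  ],
)

```text
clock: 20.42
position: [0.6124, 0.2828, 0.1045]
tool_rot: [-3.141, 0.0, 1.619]
force: [-0.7, 0.1, -0.4]
grip_width: 0.0483
```

Call:
arm_command(
  gripper=[4.0,4.0],
  slide=[
    [0,0,0.2],
    [0,0,0.2],
  ],
  turn=[
    [0,0,0],
    [0,0,0],
  ],
)

```text
clock: 20.68
position: [0.6127, 0.2835, 0.1031]
tool_rot: [3.141, -0.001, 1.62]
force: [0.9, 1.0, -1.8]
grip_width: 0.0487
```

Call:
arm_command(
  gripper=[4.0,4.0],
  slide=[
    [0,0,0.15],
    [0,0,0.15],
  ],
  turn=[
    [0,0,0],
    [0,0,0],
  ],
)

```text
clock: 20.92
position: [0.6124, 0.2834, 0.1009]
tool_rot: [3.142, -0.0, 1.62]
force: [0.6, -0.6, -2.6]
grip_width: 0.0483
```

Call:
arm_command(
  gripper=[4.0,4.0],
  slide=[
    [0,0,0.2],
    [0,0,0.2],
  ],
  turn=[
    [0,0,0],
    [0,0,0],
  ],
)

```text
clock: 21.18
position: [0.6124, 0.2833, 0.0988]
tool_rot: [3.142, 0.0, 1.62]
force: [-0.3, 0.1, -1.5]
grip_width: 0.0485
```

Call:
arm_command(
  gripper=[4.0,4.0],
  slide=[
    [0,0,0.1],
    [0,0,0.1],
  ],
  turn=[
    [0,0,0],
    [0,0,0],
  ],
)

```text
clock: 21.42
position: [0.6125, 0.2835, 0.0986]
tool_rot: [3.141, -0.001, 1.62]
force: [-4.1, -1.7, 11.6]
grip_width: 0.0488
```

Contact. I release, rise, move clear toward the robot, and check with the fixed cameras.

Call:
arm_command(
  gripper=[8.5,8.5,8.5,8.5,8.5],
  slide=[
    [0,0,0],
    [0,0,0],
    [0,0,-1],
    [0,0,-6],
    [0,0,-12],
  ],
  turn=[
    [0,0,0],
    [0,0,0],
    [0,0,0],
    [0,0,0],
    [0,0,0],
  ],
)

```text
clock: 22.05
position: [0.612, 0.283, 0.2191]
tool_rot: [-3.14, 0.001, 1.62]
force: [0.1, 0.5, 0.8]
grip_width: 0.0848
```

Call:
arm_command(
  gripper=[8.5,8.5,8.5,8.5,8.5],
  slide=[
    [2,-2,-6],
    [7,-6,-6],
    [12,-10,-6],
    [17,-14,-6],
    [21,-17,-6],
  ],
  turn=[
    [0,0,0],
    [0,0,0],
    [0,0,0],
    [0,0,0],
    [0,0,0],
  ],
)

```text
clock: 22.68
position: [0.4306, 0.4863, 0.2787]
tool_rot: [3.141, -0.001, 1.62]
force: [0.7, 0.6, -0.5]
grip_width: 0.0854
```

```bash
python3 - <<'E'
from h import *
s=bot.observe();print(s['clock'],s['position'],s['force'])
a=vision.grab_frame("top").copy(); b=vision.grab_frame("side").copy()
L=[]
for n,P in [("mill",(.613,.283,.145)),("salt",(.618,.187,.12)),("jar",(.6235,.0925,.097)),("tin",(.6285,-.0025,.073)),("tumb",(.48,.024,.104))]:
    for im,c in((a,"top"),(b,"side")):
        u=proj(vision.camera_model(c),P); print(n,c,u.round(1)); L.append((c,u))
def crop(im,x,y,w,h,f,c):
    o=cv2.resize(im[y:y+h,x:x+w],None,fx=f,fy=f,interpolation=3)
    for k,u in L:
        if k==c: cv2.drawMarker(o,(int((u[0]-x+.5)*f),int((u[1]-y+.5)*f)),(255,0,255),cv2.MARKER_CROSS,10,1)
    return o
A=crop(a,200,170,230,120,3.4,"top"); B=crop(b,240,130,180,190,1.0,"side")
B=crop(b,245,140,150,180,1.05,"side")
A=A[:, :782]; H=600-A.shape[0]; B=crop(b,240,130,170,190,H/190,"side")
c=np.zeros((600,A.shape[1],3),np.uint8); c[:A.shape[0]]=A; c[A.shape[0]:A.shape[0]+B.shape[0],:B.shape[1]]=B[:H]
cv2.imwrite("pics/end.png",c); cv2.imwrite("pics/endside.png",crop(b,240,120,180,200,3,"side"))
E
```

```text
22.675 [0.43056617 0.48634469 0.27871091] [ 0.70296782  0.61603392 -0.52062775]
mill top [244.6 208.1]
mill side [283.3 239.7]
salt top [287.4 207.1]
salt side [291.3 219.7]
jar top [327.5 205.8]
jar side [297.7 202.5]
tin top [366.  204.8]
tin side [303.5 188. ]
tumb top [358.9 265.3]
tumb side [358.3 190.4]
```

View pics/end.png

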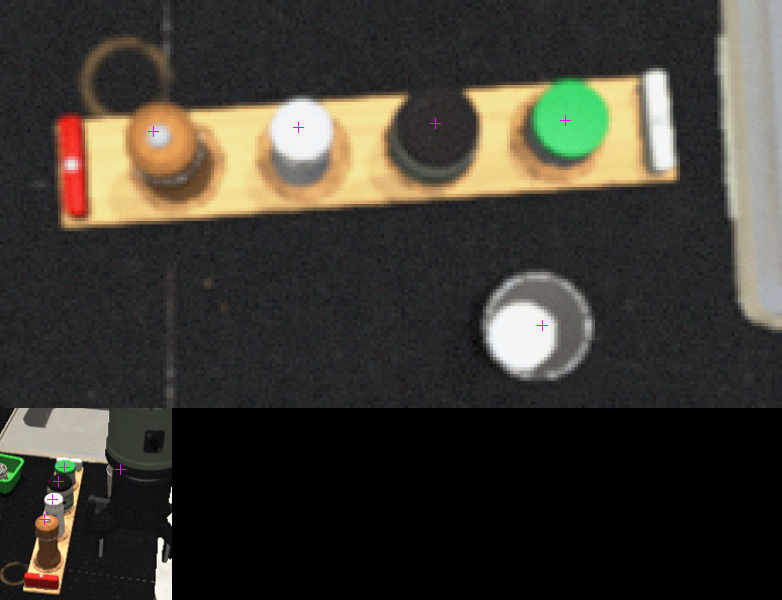

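View pics/endside.png

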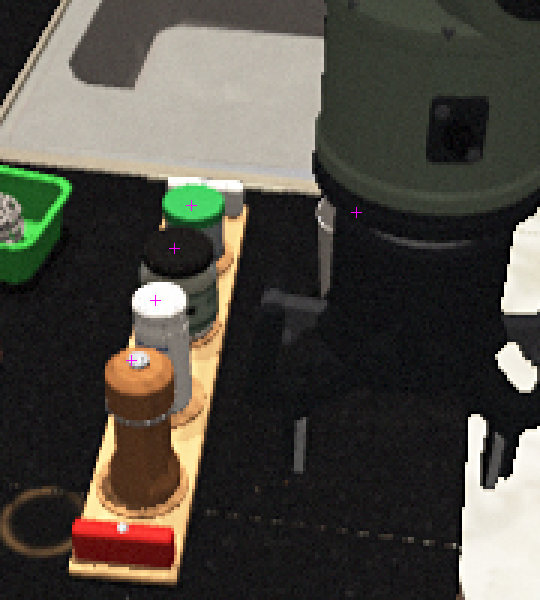

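All four stand upright on their discs in the right order, and their tops are within about 2 px (5 mm) of the expected points. The tumbler has not moved.

```bash
python3 -c "
from workcell import job_done
print(job_done())"
```

```text
the job is handed in; nothing more can be done
None
```

I placed the pepper mill, salt shaker, black-lidded jar and spice tin upright, each on its own disc, in that order from the red end stop to the white one. I handed the job in at about 23 s; `job_done()` gives no verdict.

- **Positions:** in the last top and side views all four stand upright and released, with their tops within about 2 px (roughly 5 mm) of the expected points, against the 13 mm allowed. The jar measured about 3 mm off along the row at placing.
- **Tumbler and forces:** the tumbler is where it was. In the last side view the arm hid part of it, so that check rests on the top view. The highest force I read was about 19 N, when the shaker touched its disc.
- **Disagreements:** the gripper read 63–64 mm on the jar, whose body should be 66 mm across. The calibrated views differed by a few millimetres. Neither affected the result as far as the pictures show.

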